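# Tighten the sunk hold-down nut of the vice's riser block

## Task

The wooden block that carries the green vice has worked loose: take the long T-handle socket wrench out of its stand, lower it into the deep bore in the block and feel with a light hand, never forcing it, until it slips fully over the nut at the bottom. Tighten the nut clockwise until it pulls up firm, but not far past that or the wood is crushed. Then stand the wrench upright in its hole in the stand again, and leave the other things on the bench alone.

Things in the scene. Friction and masses are not known exactly. Their poses are not given: they have to be found in the camera images.
- wrench_bar (a point): Centre of the T-bar of the loose steel wrench (0.5 kg): round bar, 14 mm thick, 130 mm long along x, level when the wrench stands; z is up along the wrench. Below its middle a 14 mm shaft runs down to the socket. Bar centre to socket mouth 170 mm. Stands in the stand at the start.
- socket_mouth (a point): Centre of the open lower end of the wrench's socket, 170 mm below the bar centre. Socket 42 mm across outside, 28 mm long; its six-sided opening is 31.2 mm across flats and 28 mm deep. z is up along the wrench.
- bore_mouth (a point): Centre of the mouth of the round vertical bore, in the top face of the pale wooden riser block, 95 mm above the bench. Bore 48 mm wide, 65 mm deep. z is up, y points along the block to the vice, whose body begins 125 mm away and rises 125 mm above the block.
- washer_top (a point): Centre of the washer's top face, on the bore's axis, 62 mm below the bore mouth. On it sits a six-sided lock nut, 30 mm across flats, 12 mm high, with a 3.5 mm tapered collar above. Which way its flats face is not known; the socket slips over within about 4 degrees of them. Fully down, the socket mouth rests on the washer; not lined up it stops 12 mm higher.
- stand_floor (a point): Centre of the floor of the wrench's hole in the wooden tool stand, which is fixed to the bench. Hole 48 mm wide, 45 mm deep, its floor 15 mm and the stand's top 60 mm above the bench. The socket mouth rests here. z is up; four short handles stand 90 to 120 mm off towards y, to 112 mm above the bench.
- nut (a joint): Turn of the lock nut on its stud in rad, growing clockwise seen from above; at the start between -0.95 and -0.5 (slack). It drags at a steady 0.2 N m; at 0 it is hard down on the washer and turns no further on the stud.
- stud (a joint): Wind-up of the stud and the squeezed wood in rad, clockwise from above: 0 until the nut is down on the washer and the torque passes 0.4 N m, then 1.0 N m more per rad. Pulled up firm is 0.05 to 0.6 rad, best about 0.25 rad, that is 0.45 to 1.0, best about 0.65 N m on the wrench. It springs back to 0 when the wrench is let go; the nut stays tight.
- wrench: The T-handle socket wrench as a whole; origin at the centre of the socket mouth, z up along the wrench, x along the T-bar. A push of 3 to 8 N is enough to feel for the nut; over about 15 N forces and jams it.
- block: Pale laminated wooden riser block, 150 x 310 x 95 mm, fixed to the bench, with the green vice on its +y part; origin at the centre of its underside, z up. The bore is 95 mm from the origin towards -y.
- case: Yellow plastic case, open flat, 300 x 200 mm, up to 48 mm high, with a white wood-burning unit in it; origin under the deeper half. A bystander.
- panel: Plywood panel with a burnt drawing, 150 x 210 x 6 mm, lying flat; origin at the centre of its underside. A bystander.
- tin: Round metal tin, 64 mm wide, 75 mm tall, with pencils standing to 125 mm; origin at the centre of its underside. A bystander.
- hammer: Hammer with a wooden handle, 260 mm long, lying on the bench; origin under its middle. A bystander.

How it is judged (in metres and radians):
On the way, in this order (a step that is already met when the one before it is completed fails the run):
1. the socket is fully down over the nut (horizontal distance between socket_mouth and washer_top below 0.005 m and z of socket_mouth in the frame of washer_top below 0.006 m), for 0.1 s.
2. with the socket on it the nut is pulled up firm (value of joint stud above 0.05 rad and value of joint nut above -0.06 rad and z of socket_mouth in the frame of washer_top below 0.008 m), for 0.1 s.
At the end, for the whole second after the job is handed in: Nut pulled up (its joint above -0.06 rad) after having been firm; wrench released, at rest and upright (within 0.12 rad) in its hole in the stand, socket mouth within 8 mm of the hole's centre and 6 mm of its floor; the bystanders not moved by more than 30 mm (value of joint nut above -0.06 rad and horizontal distance between socket_mouth and stand_floor below 0.008 m and z of socket_mouth in the frame of stand_floor below 0.006 m and angle between socket_mouth's own z axis and vertical below 0.12 rad and linear speed of wrench below 0.02 m/s); the robot touches nothing.
It fails at once if the nut is tightened so hard that the stud winds up by over 0.6 rad (value of joint stud above 0.6 rad).
It fails at once if the socket is leaned on hard while it stands still on the slack nut, not fully over it (all contact forces between them over 45 N, which a push of some 20 N gives) (contact force between wrench and nut above 45 N and z of socket_mouth in the frame of washer_top above 0.003 m and value of joint nut below -0.06 rad and linear speed of wrench below 0.005 m/s and angular speed of wrench below 0.1 rad/s).
It fails at once if a bystander (case, panel, tin or hammer) is moved by over 30 mm (distance of any of case, panel, tin, hammer from where it was at the start of the episode above 0.03 m).
It also fails if it takes over 61 s, if anything falls off the work surface, if the arm or the gripper's body presses on something with over 40 N, if the wrist force passes 120 N, or if a joint passes its speed limit or range.

## Robot

A 6-joint arm with a two-finger parallel gripper is mounted at the origin on the work surface. World frame = base frame: x ahead of the robot, y to its left, z up, the work surface at z = 0. Lengths are in mm, angles in rad, forces in N, time in s.
With the tool pointing down it reaches from about 275 to 750 mm from the base axis. Payload 10.2 kg.
Tool frame: the origin (TCP) lies at the very end of the fingers, on their centre line; the grasp point (between the pads) lies 19 mm behind it; z points along the fingers, x is the direction in which the jaws open and shut, and the axes are right-handed (so a half turn about z gives the same grasp; the last joint's range is limited). The gripper opens to 85 mm and grips with 20 to 120 N. Pads are 22 mm wide; open, the fingers measure 114 mm over their backs; the gripper's body (76 mm by 85 mm) begins 54 mm behind the grasp point. The pads swing forward as they close: fully open they stand 13 mm farther back than shut.
Start: joints at [-1.33, 0.313, 1.498, -0, 1.331, -0.223], TCP at [234.848, -469.551, 231.294] pointing down, gripper open.
Joint ranges: [-2.94, 2.94], [-0.97, 2.17], [0.19, 2.56], [-1.23, 4.37], [0.02, 3.11], [-2.88, 2.88]. Speed limits (rad/s): [2.39, 2.39, 3.01, 3.14, 3.14, 3.14].

## Interface

Orientations are given as a unit quaternion [w, x, y, z].
In Python, from rig import ctrl, cams gives the robot as it stands.
- The arm moves only by the tool play_rows, never from a script. Its argument "steps" is a list of rows, each a list of 2 entries, a list of its own where there are three numbers: the shift along the tool's x, y, z normalised to -1 to 1, where 1 is 0.75 m, then the turn, a rotation vector about the tool's x, y, z normalised to -1 to 1, where 1 is 45 degrees. A call has 1 to 20 rows; each row shifts and turns the commanded pose from where the row before left it, along the tool's axes as they then stand; what a row does not reach is not made up. A row lasts 1/10 s, in which the tool goes at most 50 mm and 8.59 degrees, less where a joint would pass 70% of its speed; a pose out of reach is approached as far as the arm can. A call with a number of a shift or a turn outside -1 to 1 is refused whole. A call with a gripper value outside its range is refused whole. "grip" is the closure, from 0 (fully open) to 1 (shut), set as the call begins (left out, the last holds). The fingers move at their own pace and stop on an object; "squeeze" is the grip in N (left out, the last holds). Time passes only in rows, so rows that do not move let the fingers close. It gives the time, the measured TCP pose, the force and the opening at its end, in the units of the state.
- ctrl.sense(): the state, without advancing time (a new reading comes with each control period).
- cams.capture(name): name is "side" or "top"; returns the picture (384x512x3 uint8, red, green, blue); there is no depth.
- cams.camera_info(name): a dict with "fx", "fy", "cx", "cy" (pixels), "xyz" and "attitude" of the camera in the world. Camera axes: x right, y up, looking along -z (the intrinsics and any distortion apply to the point x, -y, -z); pixel columns grow to the right and rows downward; lengths in mm; the calibration is good to about 2 mm. A picture is of the moment at which its call begins. camera_info takes no time and is no camera call.
- ctrl.finish_job(): hands the job in, once; it reports no verdict.
Trained networks look in the newest picture that a camera, given by its name, has taken for a name from the list of things; names that differ only in an ending like _2 or _b are one class to them, and where a whole thing is asked for, a point or a joint stands for the part that bears it (a point fixed in the world has none). Each returns a list of dicts, best first, with "p" (0 to 1); they miss things now and then, are a little off and sometimes report something else, mostly with a low value. They report only what shows in the picture. A call takes as long as a camera call.
- cams.search_frame(camera, thing): "rect" ([centre column, centre row, width, height] in pixels, round what is visible of it).
- cams.tip_of(camera, thing): "pixel" ([column, row] in pixels: a listed point, or the origin of a listed thing).
The state is a dict: "time_s": time; "joints": joint angles; "dq": joint speeds; "tau": joint torques, N m; "eef_pos": TCP position; "ee_rot": TCP orientation; "force": force on the tool from outside, world axes, zero at the start; "wrist_torque": the same for the moment, N m; "grip_width": opening from 0.0 (shut) to 1.0 (fully open).
Only numpy, scipy, OpenCV 4.12 (cv2) and the standard library are available. Lean on these libraries where they do the work, as an engineer would, in place of code of your own. Each camera call takes 0.05 s, during which the arm holds its last target.

## Working session

There is one attempt and no reset: what is moved stays moved. The work goes in short steps, Python scripts to look and compute and a tool call to move; the robot and the scene stay as the last step left them, time stands still between calls to the robot, and variables do not carry over. Pictures are saved under pics/ and viewed, and the job is handed in when it is done.

Besides the shell and the picture viewer there is one more tool, called in YAML: its name, and indented under it one key for each argument. play_rows: Moves the arm, as the interface text tells. Its arguments: {"type":"object","properties":{"steps":{"type":"array"},"grip":{"type":"number"},"squeeze":{"type":"number"}},"required":["steps"]}

```bash
ls; mkdir -p pics
python3 - <<'E'
from rig import ctrl,cams
import cv2
print(ctrl.sense())
for n in ("side","top"):
    im=cams.capture(n); cv2.imwrite(f"pics/{n}0.png",im[:,:,::-1]); print(n,cams.camera_info(n))
    for t in ("wrench_bar","socket_mouth","bore_mouth","stand_floor","block","washer_top"):
        print(t,[(r['p'],r['pixel']) for r in cams.tip_of(n,t)][:2])
E
```

```text
pics
{'time_s': 0.0, 'joints': array([-1.33039243e+00,  3.13475342e-01,  1.49842029e+00, -2.71520338e-06,
        1.33102065e+00, -2.23407877e-01]), 'dq': array([0.00151714, 0.00020694, 0.00081921, 0.00116129, 0.00070042,
       0.00042416]), 'tau': array([-1.19742592e-03, -4.12259495e+01, -2.59749860e+01, -3.01892960e-04,
        4.04890714e-03,  2.88030753e-05]), 'eef_pos': array([ 234.78672051, -469.28916848,  230.72843772]), 'ee_rot': array([-4.63037119e-04,  8.50693943e-01, -5.25660896e-01, -4.72855311e-04]), 'force': array([ 0.43591333, -0.92596433,  0.11302267]), 'wrist_torque': array([-0.00543348,  0.06274288, -0.0497177 ]), 'grip_width': 1.0022944339794755}
side {'fx': 457.52691747270893, 'fy': 457.52691747270893, 'cx': 253.55366296171806, 'cy': 190.7446759272829, 'xyz': array([   -7.94888134, -1015.43834686,   980.86769138]), 'attitude': array([ 0.86563991,  0.40268169, -0.13486995, -0.26518879])}
wrench_bar [(0.76, [281.4, 210.5]), (0.4, [176.8, 165.3])]
socket_mouth [(0.81, [276.9, 250.6])]
bore_mouth [(0.9, [195.2, 153.2]), (0.36, [278.3, 255.9])]
stand_floor [(0.59, [277.2, 252.9])]
block [(0.83, [175.4, 162.5])]
washer_top []
top {'fx': 440.8296113983608, 'fy': 440.8296113983608, 'cx': 254.18692109199185, 'cy': 191.17119946377508, 'xyz': array([ 431.8073285 , -170.08865449, 1332.05583541]), 'attitude': array([ 0.70933596,  0.04380933, -0.06044687, -0.70090614])}
wrench_bar [(0.63, [310.0, 206.1])]
socket_mouth [(0.79, [299.6, 210.7])]
bore_mouth [(0.88, [138.8, 213.0]), (0.63, [260.6, 154.8])]
stand_floor [(0.82, [297.8, 213.1])]
block [(0.76, [115.2, 218.9])]
washer_top [(0.71, [139.4, 214.7])]
```

View pics/side0.png

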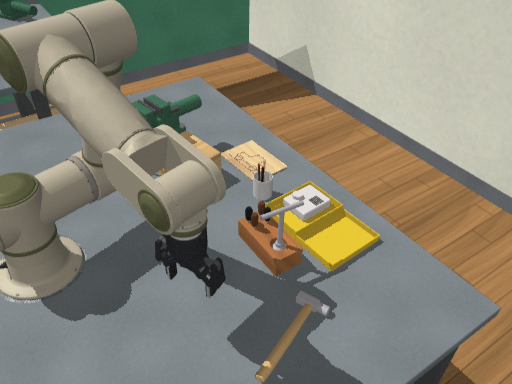

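View pics/top0.png

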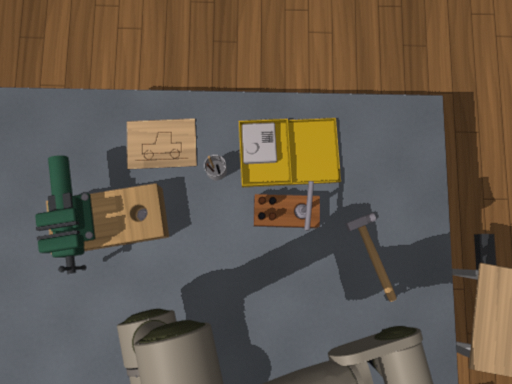

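```bash
cat > h.py <<'E'
import numpy as np, cv2
from scipy.spatial.transform import Rotation as R
def Rq(q): return R.from_quat([q[1],q[2],q[3],q[0]])
def ray(ci,p):
    d=np.array([(p[0]-ci['cx'])/ci['fx'],-(p[1]-ci['cy'])/ci['fy'],-1.])
    return np.array(ci['xyz']),Rq(ci['attitude']).apply(d)
def atz(ci,p,z):
    o,d=ray(ci,p); return o+d*(z-o[2])/d[2]
def proj(ci,X):
    c=Rq(ci['attitude']).inv().apply(np.array(X)-ci['xyz'])
    c=np.atleast_2d(c); return np.c_[ci['cx']+ci['fx']*c[:,0]/-c[:,2], ci['cy']+ci['fy']*c[:,1]/c[:,2]]
E
python3 - <<'E'
from rig import ctrl,cams
from h import *
S,T=cams.camera_info('side'),cams.camera_info('top')
for n,ps,pt,z in (("bar",(281.4,210.5),(310,206.1),185),("mouth",(276.9,250.6),(299.6,210.7),15),("bore",(195.2,153.2),(138.8,213),95),("floor",(277.2,252.9),(297.8,213.1),15)):
    print(n,atz(S,ps,z),atz(T,pt,z))
E
```

```text
bar [ 563.52766354 -342.07228521  185.        ] [ 564.90164733 -343.30323191  185.        ]
mouth [ 571.43464535 -326.97275014   15.        ] [ 570.2940957  -337.45648618   15.        ]
bore [559.6984303 120.1600191  95.       ] [549.69273059 124.09007589  95.        ]
floor [ 566.84080004 -334.52455616   15.        ] [ 562.97729433 -331.99361371   15.        ]
```

Run:
```python
import cv2,numpy as np
a=cv2.imread('pics/top0.png');b=cv2.imread('pics/side0.png')
c=[cv2.resize(x,(400,300),interpolation=cv2.INTER_CUBIC) for x in (a[172:238,246:334],a[175:256,90:198],b[190:280,230:350],b[120:195,150:250])]
cv2.imwrite('pics/z0.png',np.vstack([np.hstack(c[:2]),np.hstack(c[2:])]))
```

```text
(no output)
```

View pics/z0.png

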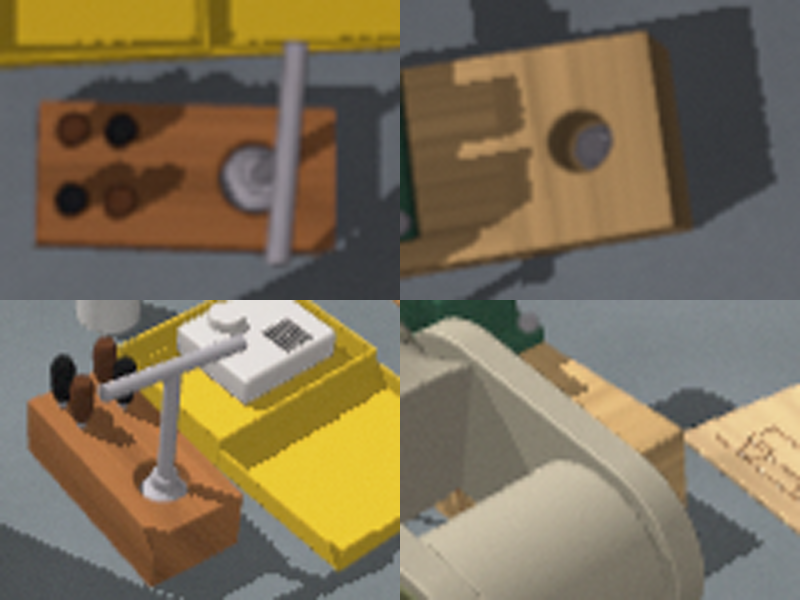

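Run:
```python
from rig import ctrl,cams
from h import *
S,T=cams.camera_info('side'),cams.camera_info('top')
print('bar top',atz(T,(311.1,181.2),185),atz(T,(307.2,229.6),185))
print('bar side',atz(S,(261.2,217),185),atz(S,(303.2,202.9),185))
print('hole',atz(T,(302.1,211.6),60), 'bore',atz(T,(138.9,212.8),95))
print('side hole',atz(S,(230+165/3.333,190+182/3.333),60))
f=lambda x,y:atz(T,(90+x/3.704,175+y/3.704),95)
print('blk edge',f(243,30),f(290,228)) ; print(f(3,68),f(243,30))
s=ctrl.sense(); print(Rq(s['ee_rot']).as_matrix())
```

```text
bar top [ 631.29423692 -346.79092367  185.        ] [ 503.20771504 -335.46000057  185.        ]
bar side [ 505.52100474 -333.3567682   185.        ] [ 629.95517118 -350.00823967  185.        ]
hole [ 563.02767512 -339.00949657   60.        ] bore [550.25781527 123.83903702  95.        ]
side hole [ 563.88678169 -345.09991217   60.        ]
blk edge [635.16190743  80.93374233  95.        ] [484.98691642  39.36201653  95.        ]
[603.37428924 260.80035209  95.        ] [635.16190743  80.93374233  95.        ]
[[ 4.47392255e-01 -8.94337838e-01  2.57791447e-05]
 [-8.94337839e-01 -4.47392255e-01 -2.96486237e-06]
 [ 1.41849783e-05 -2.17288081e-05 -1.00000000e+00]]
```

play_rows:
  steps:
    - [[0, 0, -0.003], [0, 0, -0.19]]
    - [[0, 0, -0.003], [0, 0, -0.19]]
    - [[0, 0, -0.003], [0, 0, -0.19]]
    - [[0, 0, -0.003], [0, 0, -0.19]]
    - [[0, 0, -0.003], [0, 0, -0.19]]
    - [[0, 0, -0.003], [0, 0, -0.19]]
    - [[0, 0, -0.003], [0, 0, -0.19]]
    - [[0, 0, -0.003], [0, 0, -0.19]]
    - [[0, 0, -0.003], [0, 0, -0.19]]
    - [[0, 0, -0.003], [0, 0, -0.19]]
    - [[0, 0, -0.003], [0, 0, -0.19]]
    - [[0, 0, -0.003], [0, 0, -0.19]]
    - [[0, 0, -0.003], [0, 0, -0.19]]
    - [[0, 0, -0.003], [0, 0, -0.19]]
    - [[0, 0, -0.003], [0, 0, -0.19]]
    - [[0, 0, -0.003], [0, 0, -0.19]]
    - [[0, 0, -0.003], [0, 0, -0.19]]
    - [[0, 0, 0], [0, 0, -0.04]]
    - [[0, 0, 0], [0, 0, 0]]
  grip: 0

```text
time_s: 2.6
eef_pos: [234.9, -469.5, 269.6]
ee_rot: [0.0, 0.745, 0.667, -0.0]
force: [-0.2, 0.9, 0.0]
grip_width: 1.003
```

```bash
cat >> h.py <<'E'
def st(goal=None):
    from rig import ctrl
    s=ctrl.sense(); r=Rq(s['ee_rot']); x=r.apply([1,0,0])
    np.set_printoptions(precision=4,suppress=True)
    print('t',round(s['time_s'],2),'tcp',s['eef_pos'],'yaw',np.degrees(np.arctan2(x[1],x[0])).round(2),'z',r.apply([0,0,1]),'q6',s['joints'][5].round(3),'F',s['force'],'M',s['wrist_torque'],'w',round(s['grip_width'],4))
    if goal is not None: print('tool shift units',r.inv().apply(np.array(goal)-s['eef_pos'])/750)
    return s
E
python3 -c "
from h import *
st([566,-342,270])"
```

```text
t 2.6 tcp [ 234.8516 -469.5456  269.582 ] yaw 83.73 z [-0.     -0.0001 -1.    ] q6 -2.792 F [-0.2089  0.8836  0.0229] M [-0.0655  0.0003 -0.0195] w 1.003
tool shift units [ 0.2173  0.4203 -0.0006]
```

play_rows:
  steps:
    - [[0.0217, 0.042, 0], [0, 0, 0]]
    - [[0.0217, 0.042, 0], [0, 0, 0]]
    - [[0.0217, 0.042, 0], [0, 0, 0]]
    - [[0.0217, 0.042, 0], [0, 0, 0]]
    - [[0.0217, 0.042, 0], [0, 0, 0]]
    - [[0.0217, 0.042, 0], [0, 0, 0]]
    - [[0.0217, 0.042, 0], [0, 0, 0]]
    - [[0.0217, 0.042, 0], [0, 0, 0]]
    - [[0.0217, 0.042, 0], [0, 0, 0]]
    - [[0.0217, 0.042, 0], [0, 0, 0]]
    - [[0, 0, 0], [0, 0, 0]]
    - [[0, 0, 0], [0, 0, 0]]

```text
time_s: 3.8
eef_pos: [565.9, -341.9, 269.0]
ee_rot: [-0.0, 0.745, 0.667, -0.0]
force: [0.2, -0.0, 0.1]
grip_width: 1.0
```

Run:
```python
from h import *
from rig import cams
st([566,-342,162])
for n in ("side","top"):
    im=cams.capture(n)[:,:,::-1]; cv2.imwrite(f"pics/{n}1.png",im)
    for t in ("wrench_bar","bore_mouth","stand_floor"):
        print(n,t,[(r['p'],r['pixel']) for r in cams.tip_of(n,t)][:2])
    globals()[n]=im
cv2.imwrite('pics/z1.png',np.hstack([cv2.resize(side[130:250,200:340],None,fx=3,fy=3),cv2.resize(top[170:290,250:370],None,fx=3,fy=3)]))
S=cams.camera_info('side')
```

```text
t 3.8 tcp [ 565.9447 -341.937   268.954 ] yaw 83.73 z [-0.0008  0.0004 -1.    ] q6 -2.182 F [ 0.2358 -0.0186  0.0652] M [-0.0181 -0.0331 -0.0692] w 0.9997
tool shift units [-0.0001  0.0002  0.1426]
side wrench_bar []
side bore_mouth [(0.7, [194.0, 154.1]), (0.28, [284.3, 210.3])]
side stand_floor [(0.83, [274.4, 253.7])]
top wrench_bar [(0.43, [307.5, 205.3])]
top bore_mouth [(0.78, [136.0, 212.3])]
top stand_floor [(0.96, [298.4, 213.8])]
```

View pics/z1.png

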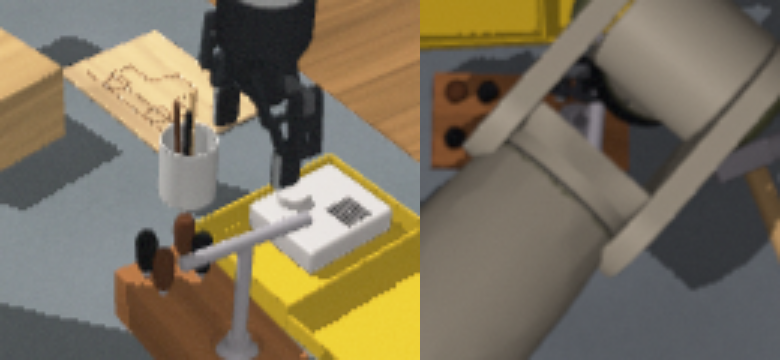

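View pics/side1.png

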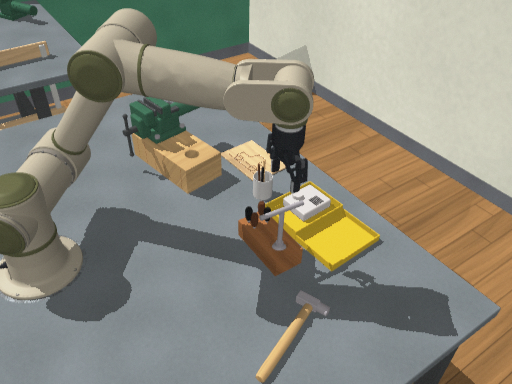

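play_rows:
  steps:
    - [[0, 0, 0.0178], [0, 0, 0]]
    - [[0, 0, 0.0178], [0, 0, 0]]
    - [[0, 0, 0.0178], [0, 0, 0]]
    - [[0, 0, 0.0178], [0, 0, 0]]
    - [[0, 0, 0.0178], [0, 0, 0]]
    - [[0, 0, 0.0178], [0, 0, 0]]
    - [[0, 0, 0.0178], [0, 0, 0]]
    - [[0, 0, 0.0178], [0, 0, 0]]
    - [[0, 0, 0], [0, 0, 0]]

```text
time_s: 5.1
eef_pos: [565.1, -341.7, 160.4]
ee_rot: [-0.002, 0.745, 0.667, -0.0]
force: [-0.2, -0.2, -0.8]
grip_width: 0.997
```

Run:
```python
from h import *
from rig import cams
st([566,-342,162])
for n in ("side",):
    im=cams.capture(n)[:,:,::-1]; cv2.imwrite(f"pics/{n}2.png",im)
    globals()[n]=im
cv2.imwrite('pics/z2.png',np.hstack([cv2.resize(side[130:260,220:340],None,fx=3,fy=3),cv2.resize(side[90:220,120:240],None,fx=3,fy=3)]))
```

```text
t 5.1 tcp [ 565.125  -341.727   160.3581] yaw 83.72 z [-0.0027  0.0024 -1.    ] q6 -2.182 F [-0.2059 -0.2097 -0.7596] M [-0.0145 -0.0211 -0.0526] w 0.9975
tool shift units [-0.0002  0.0012 -0.0022]
```

View pics/z2.png

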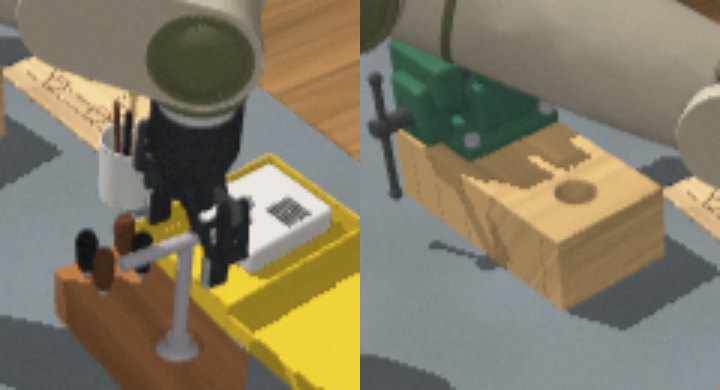

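Run:
```python
from h import *
from rig import cams
S=cams.camera_info('side')
print(proj(S,[[565,-342,185],[565,-342,160],[560,-390,160],[568,-294,160],[570,-335,15]]))
print('crop', (proj(S,[[565,-342,185],[565,-342,160],[560,-390,160]])-[220,130])*3)
print(atz(S,(120+215/3,90+190/3),95))
```

```text
[[281.83498679 210.27433719]
 [281.2694567  217.32791075]
 [291.08129649 228.78932428]
 [271.37340182 206.73698013]
 [278.18854864 252.54694597]]
crop [[185.50496038 240.82301157]
 [183.80837011 261.98373225]
 [213.24388948 296.36797284]]
[549.45049721 125.88694656  95.        ]
```

play_rows:
  steps:
    - [[0, 0, 0], [0, 0, 0]]
    - [[0, 0, 0], [0, 0, 0]]
    - [[0, 0, 0], [0, 0, 0]]
    - [[0, 0, 0], [0, 0, 0]]
    - [[0, 0, 0], [0, 0, 0]]
    - [[0, 0, 0], [0, 0, 0]]
    - [[0, 0, 0], [0, 0, 0]]
    - [[0, 0, 0], [0, 0, 0]]
  grip: 1
  squeeze: 100

```text
time_s: 5.95
eef_pos: [565.9, -342.1, 163.2]
ee_rot: [0.0, 0.745, 0.667, 0.0]
force: [0.3, 1.7, 3.7]
grip_width: 0.135
```

Run:
```python
from h import *
from rig import cams
st()
im=cams.capture('side')[:,:,::-1]
cv2.imwrite('pics/z3.png',cv2.resize(im[130:270,220:340],None,fx=4,fy=4))
```

```text
t 5.95 tcp [ 565.9343 -342.0859  163.1567] yaw 83.73 z [ 0.0006 -0.0001 -1.    ] q6 -2.182 F [0.3176 1.7096 3.6758] M [ 0.3676 -0.0499  0.0043] w 0.1352
```

View pics/z3.png

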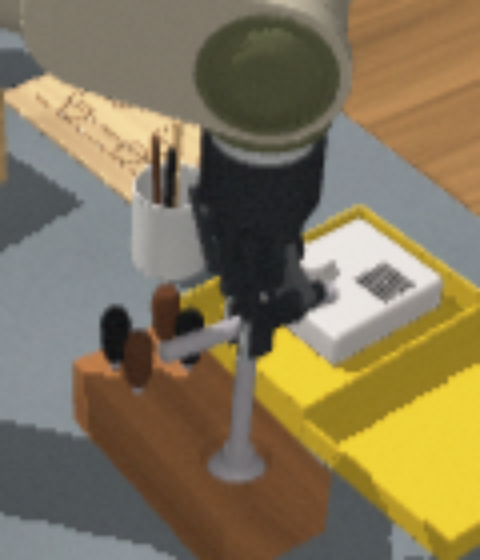

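play_rows:
  steps:
    - [[0, 0, -0.01], [0, 0, 0]]
    - [[0, 0, -0.02], [0, 0, 0]]
    - [[0, 0, -0.02], [0, 0, 0]]
    - [[0, 0, -0.02], [0, 0, 0]]
    - [[0, 0, -0.02], [0, 0, 0]]
    - [[0, 0, -0.02], [0, 0, 0]]
    - [[0, 0, -0.02], [0, 0, 0]]
    - [[0, 0, -0.02], [0, 0, 0]]
    - [[0, 0, -0.01], [0, 0, 0]]
    - [[0, 0, 0], [0, 0, 0]]
    - [[0, 0, 0], [0, 0, 0]]
    - [[0, 0, 0], [0, 0, 0]]
    - [[0, 0, 0], [0, 0, 0]]

```text
time_s: 7.3
eef_pos: [565.6, -342.1, 281.9]
ee_rot: [-0.001, 0.745, 0.667, -0.0]
force: [0.7, 0.0, -5.2]
grip_width: 0.135
```

Run:
```python
from h import *
from rig import cams
st([550,124.8,285])
for n in ('side','top'):
    im=cams.capture(n)[:,:,::-1]; cv2.imwrite(f'pics/{n}4.png',im)
    for t in ("wrench_bar","socket_mouth"):
        print(n,t,[(r['p'],r['pixel']) for r in cams.tip_of(n,t)][:2])
    globals()[n]=im
cv2.imwrite('pics/z4.png',np.hstack([cv2.resize(side[100:260,220:340],None,fx=3,fy=3),cv2.resize(top[150:310,230:350],None,fx=3,fy=3)]))
S=cams.camera_info('side')
s=st();print(proj(S,s['eef_pos']-[0,0,148.2]))
```

```text
t 7.3 tcp [ 565.6204 -342.1003  281.9411] yaw 83.73 z [-0.0011  0.0009 -1.    ] q6 -2.182 F [ 0.6921  0.0054 -5.1885] M [ 0.0177 -0.0321 -0.0128] w 0.1351
tool shift units [ 0.6165 -0.0887 -0.0035]
side wrench_bar [(0.91, [285.5, 174.0])]
side socket_mouth [(0.75, [279.7, 223.1]), (0.36, [173.2, 164.2])]
top wrench_bar [(0.78, [318.0, 203.1])]
top socket_mouth [(0.47, [306.7, 206.6])]
t 7.6 tcp [ 565.7527 -342.1866  282.6688] yaw 83.73 z [-0.0001  0.     -1.    ] q6 -2.182 F [-0.3541 -0.985  -4.9308] M [-0.0087 -0.0196 -0.0323] w 0.1337
[[280.9746 224.2728]]
```

View pics/z4.png

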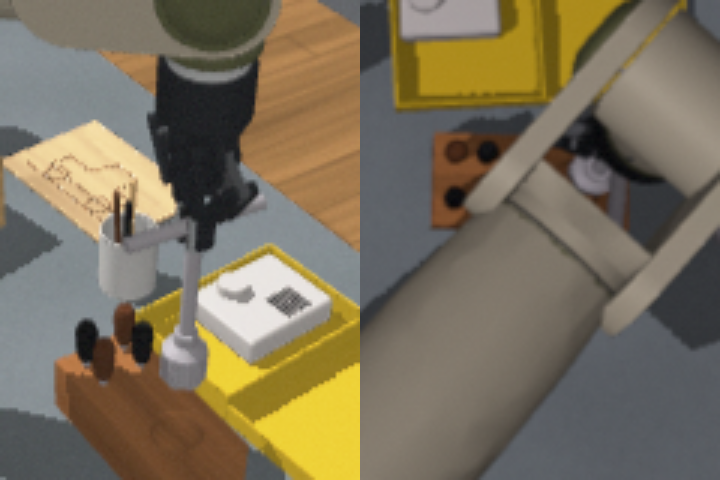

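play_rows:
  steps:
    - [[0.02, -0.003, 0], [0, 0, 0]]
    - [[0.048, -0.0069, 0], [0, 0, 0]]
    - [[0.048, -0.0069, 0], [0, 0, 0]]
    - [[0.048, -0.0069, 0], [0, 0, 0]]
    - [[0.048, -0.0069, 0], [0, 0, 0]]
    - [[0.048, -0.0069, 0], [0, 0, 0]]
    - [[0.048, -0.0069, 0], [0, 0, 0]]
    - [[0.048, -0.0069, 0], [0, 0, 0]]
    - [[0.048, -0.0069, 0], [0, 0, 0]]
    - [[0.048, -0.0069, 0], [0, 0, 0]]
    - [[0.048, -0.0069, 0], [0, 0, 0]]
    - [[0.048, -0.0069, 0], [0, 0, 0]]
    - [[0.048, -0.0069, 0], [0, 0, 0]]
    - [[0.02, -0.003, 0], [0, 0, 0]]
    - [[0, 0, 0], [0, 0, 0]]
    - [[0, 0, 0], [0, 0, 0]]
    - [[0, 0, 0], [0, 0, 0]]

```text
time_s: 9.3
eef_pos: [550.2, 123.1, 282.7]
ee_rot: [0.0, 0.745, 0.667, -0.0]
force: [-0.4, -0.8, -4.8]
grip_width: 0.135
```

Run:
```python
from h import *
from rig import cams
st([550,124.8,260])
for n in ('side','top'):
    im=cams.capture(n)[:,:,::-1]; cv2.imwrite(f'pics/{n}5.png',im)
    for t in ("wrench_bar","socket_mouth","bore_mouth"):
        print(n,t,[(r['p'],r['pixel']) for r in cams.tip_of(n,t)][:2])
    globals()[n]=im
cv2.imwrite('pics/z5.png',np.hstack([cv2.resize(side[60:200,150:250],None,fx=4,fy=4,interpolation=2),cv2.resize(top[140:280,90:190],None,fx=4,fy=4,interpolation=2)]))
S=cams.camera_info('side')
s=st();print(proj(S,s['eef_pos']-[0,0,148.2]))
```

```text
t 9.3 tcp [550.2433 123.1341 282.7453] yaw 83.65 z [-0.     -0.0004 -1.    ] q6 -1.447 F [-0.3602 -0.7671 -4.8388] M [-0.0427  0.0056 -0.0097] w 0.1347
tool shift units [ 0.0022 -0.0006  0.0303]
side wrench_bar [(0.86, [186.9, 98.1])]
side socket_mouth [(0.8, [191.5, 142.8]), (0.41, [301.9, 214.0])]
side bore_mouth [(0.83, [193.1, 152.0])]
top wrench_bar [(0.63, [118.5, 204.7])]
top socket_mouth [(0.55, [132.6, 210.6])]
top bore_mouth [(0.92, [136.3, 215.3])]
t 9.7 tcp [550.107  124.0901 282.7457] yaw 83.71 z [ 0. -0. -1.] q6 -1.447 F [ 0.2424 -0.0785 -4.9363] M [ 0.0028  0.0311 -0.0396] w 0.1318
[[191.3064 143.6555]]
```

View pics/z5.png

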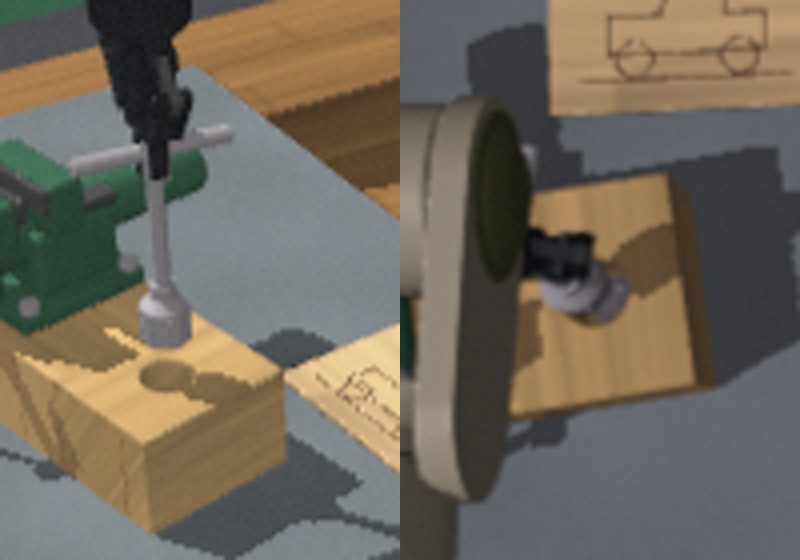

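Run:
```python
from h import *
from rig import cams
from scipy.ndimage import map_coordinates
from scipy.optimize import minimize
th=np.linspace(0,2*np.pi,72,endpoint=False)
def fit(fn,cam,x0,z,r=24.):
    ci=cams.camera_info(cam); im=cv2.GaussianBlur(cv2.imread(fn),(0,0),0.7).astype(float).sum(2)
    def c(p):
        v=[]
        for rr in (r-3,r+3):
            X=np.c_[p[0]+rr*np.cos(th),p[1]+rr*np.sin(th),np.full(72,z)]
            u=proj(ci,X); v.append(map_coordinates(im,[u[:,1],u[:,0]],order=1))
        return -np.clip(v[1]-v[0],-150,150).mean()
    g=min(((c((x0[0]+i,x0[1]+j)),x0[0]+i,x0[1]+j) for i in np.arange(-10,10.1,.5) for j in np.arange(-10,10.1,.5)))
    print(fn,g)
fit('pics/top0.png','top',(550,124),95)
fit('pics/side2.png','side',(550,125),95)
fit('pics/side1.png','side',(550,125),95)
fit('pics/top1.png','top',(550,125),95)
fit('pics/top4.png','top',(550,125),95)
fit('pics/side4.png','side',(550,125),95)
fit('pics/top4.png','top',(563,-342),60)
fit('pics/side4.png','side',(563,-342),60)
```

```text
pics/top0.png (np.float64(-127.87853002187899), np.float64(550.5), np.float64(126.0))
pics/side2.png (np.float64(-109.79736695004797), np.float64(547.5), np.float64(125.5))
pics/side1.png (np.float64(-109.43034043342216), np.float64(547.5), np.float64(125.5))
pics/top1.png (np.float64(-123.65990733158641), np.float64(550.5), np.float64(126.0))
pics/top4.png (np.float64(-123.22387995418704), np.float64(550.5), np.float64(126.0))
pics/side4.png (np.float64(-109.33022997326965), np.float64(547.5), np.float64(125.5))
pics/top4.png (np.float64(3.2870614496626036), np.float64(556.0), np.float64(-351.5))
pics/side4.png (np.float64(-8.002468797368264), np.float64(561.5), np.float64(-342.5))
```

play_rows:
  steps:
    - [[0.002, -0.0013, 0.008], [0, 0, 0]]
    - [[0, 0, 0.01], [0, 0, 0]]
    - [[0, 0, 0.01], [0, 0, 0]]
    - [[0, 0, 0.01], [0, 0, 0]]
    - [[0, 0, 0.01], [0, 0, 0]]
    - [[0, 0, 0], [0, 0, 0]]
    - [[0, 0, 0], [0, 0, 0]]
    - [[0, 0, 0], [0, 0, 0]]

```text
time_s: 10.5
eef_pos: [549.4, 125.9, 247.1]
ee_rot: [0.0, 0.745, 0.667, 0.0]
force: [-0.6, -0.1, -4.7]
grip_width: 0.134
```

Run:
```python
from h import *
from rig import cams
st([549.3,125.6,230])
for n in ('side','top'):
    im=cams.capture(n)[:,:,::-1]; cv2.imwrite(f'pics/{n}6.png',im)
    globals()[n]=im
cv2.imwrite('pics/z6.png',np.hstack([cv2.resize(side[110:190,155:225],None,fx=6,fy=6,interpolation=2),cv2.resize(top[170:250,105:165],None,fx=6,fy=6,interpolation=2)]))
```

```text
t 10.5 tcp [549.4374 125.8903 247.1314] yaw 83.72 z [ 0.0008 -0.     -1.    ] q6 -1.444 F [-0.56   -0.1293 -4.6812] M [-0.0575 -0.0468 -0.006 ] w 0.1342
tool shift units [-0.0004 -0.0002  0.0228]
```

View pics/z6.png

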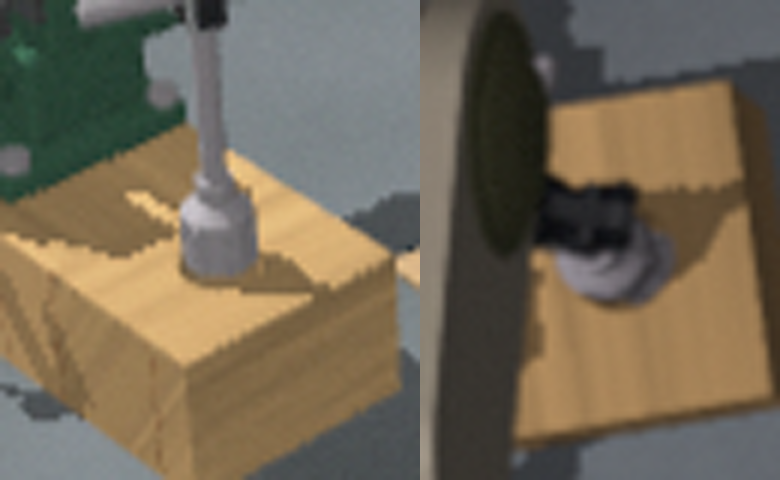

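play_rows:
  steps:
    - [[0, 0, 0.004], [0, 0, 0]]
    - [[0, 0, 0.004], [0, 0, 0]]
    - [[0, 0, 0.004], [0, 0, 0]]
    - [[0, 0, 0], [0, 0, 0]]
    - [[0, 0, 0], [0, 0, 0]]

```text
time_s: 11.1
eef_pos: [549.3, 125.9, 237.7]
ee_rot: [-0.0, 0.745, 0.667, -0.0]
force: [0.2, -0.5, -4.9]
grip_width: 0.134
```

Run:
```python
from h import *
st([549.3,125.6,230])
```

```text
t 11.1 tcp [549.2567 125.8834 237.7002] yaw 83.72 z [-0.0001  0.     -1.    ] q6 -1.444 F [ 0.177  -0.5405 -4.9222] M [ 0.059  -0.0005  0.0573] w 0.134
tool shift units [-0.0004  0.0001  0.0103]
```

play_rows:
  steps:
    - [[0, 0, 0.008], [0, 0, 0]]
    - [[0, 0, 0.008], [0, 0, 0]]
    - [[0, 0, 0.008], [0, 0, 0]]
    - [[0, 0, 0.008], [0, 0, 0]]
    - [[0, 0, 0.008], [0, 0, 0]]
    - [[0, 0, 0.006], [0, 0, 0]]
    - [[0, 0, 0], [0, 0, 0]]
    - [[0, 0, 0], [0, 0, 0]]

```text
time_s: 11.9
eef_pos: [549.3, 125.9, 203.4]
ee_rot: [0.0, 0.745, 0.667, 0.0]
force: [-0.4, 0.1, -4.5]
grip_width: 0.134
```

Run:
```python
from h import *
st()
```

```text
t 11.9 tcp [549.3307 125.9129 203.3557] yaw 83.73 z [ 0.0002  0.     -1.    ] q6 -1.444 F [-0.3694  0.0643 -4.5356] M [-0.0122  0.0001 -0.0355] w 0.1342
```

play_rows:
  steps:
    - [[0, 0, 0.002], [0, 0, 0]]
    - [[0, 0, 0.002], [0, 0, 0]]
    - [[0, 0, 0.002], [0, 0, 0]]
    - [[0, 0, 0.002], [0, 0, 0]]
    - [[0, 0, 0.002], [0, 0, 0]]
    - [[0, 0, 0], [0, 0, 0]]

```text
time_s: 12.5
eef_pos: [549.2, 125.9, 195.5]
ee_rot: [-0.0, 0.745, 0.667, -0.0]
force: [-0.1, 0.7, -5.2]
grip_width: 0.136
```

Run:
```python
from h import *
st()
```

```text
t 12.5 tcp [549.1505 125.8851 195.4913] yaw 83.72 z [-0.0005 -0.     -1.    ] q6 -1.444 F [-0.0641  0.723  -5.217 ] M [-0.0642 -0.019  -0.0532] w 0.1359
```

play_rows:
  steps:
    - [[0, 0, 0.001], [0, 0, 0]]
    - [[0, 0, 0.001], [0, 0, 0]]
    - [[0, 0, 0.001], [0, 0, 0]]

```text
time_s: 12.8
eef_pos: [549.4, 125.8, 193.6]
ee_rot: [0.0, 0.745, 0.667, 0.0]
force: [-0.3, -0.1, -3.2]
grip_width: 0.136
```

Run:
```python
from h import *
st()
```

```text
t 12.8 tcp [549.3726 125.8394 193.6208] yaw 83.73 z [ 0.0004 -0.0001 -1.    ] q6 -1.444 F [-0.3209 -0.0617 -3.2361] M [-0.0931 -0.0681 -0.0165] w 0.1359
```

play_rows:
  steps:
    - [[0, 0, 0.0007], [0, 0, 0]]
    - [[0, 0, 0], [0, 0, 0]]

```text
time_s: 13.0
eef_pos: [549.4, 125.8, 193.2]
ee_rot: [0.0, 0.745, 0.667, 0.0]
force: [0.4, -0.0, -4.0]
grip_width: 0.134
```

Run:
```python
from h import *
st()
```

```text
t 13.0 tcp [549.4023 125.7945 193.1984] yaw 83.72 z [ 0.0006 -0.0002 -1.    ] q6 -1.444 F [ 0.4234 -0.012  -4.0244] M [-0.2277 -0.1292 -0.0119] w 0.1341
```

play_rows:
  steps:
    - [[0, 0, 0.0007], [0, 0, 0]]
    - [[0, 0, 0.0007], [0, 0, 0]]
    - [[0, 0, 0], [0, 0, 0]]

```text
time_s: 13.3
eef_pos: [549.7, 125.9, 192.9]
ee_rot: [0.001, 0.745, 0.667, 0.001]
force: [-0.0, -1.3, 5.7]
grip_width: 0.14
```

Run:
```python
from h import *
st()
```

```text
t 13.3 tcp [549.6914 125.8887 192.86  ] yaw 83.73 z [ 0.0019 -0.     -1.    ] q6 -1.444 F [-0.0105 -1.2733  5.697 ] M [-0.2085  0.0972 -0.0298] w 0.1399
```

play_rows:
  steps:
    - [[0, 0, -0.0003], [0, 0, 0.04]]
    - [[0, 0, 0], [0, 0, 0.04]]
    - [[0, 0, 0], [0, 0, 0.04]]
    - [[0, 0, 0], [0, 0, 0.04]]
    - [[0, 0, 0], [0, 0, 0.04]]
    - [[0, 0, 0], [0, 0, 0.04]]

```text
time_s: 13.9
eef_pos: [549.8, 126.0, 192.8]
ee_rot: [0.001, 0.805, 0.594, 0.001]
force: [0.8, 0.3, 3.2]
grip_width: 0.14
```

Run:
```python
from h import *
st()
```

```text
t 13.9 tcp [549.7643 125.9619 192.811 ] yaw 72.86 z [ 0.002   0.0001 -1.    ] q6 -1.254 F [0.8018 0.3372 3.1969] M [-0.1476 -0.2053  0.1091] w 0.1401
```

play_rows:
  steps:
    - [[0, 0, 0], [0, 0, 0.04]]
    - [[0, 0, 0], [0, 0, 0.04]]
    - [[0, 0, 0], [0, 0, 0.04]]
    - [[0, 0, 0], [0, 0, 0.04]]
    - [[0, 0, 0], [0, 0, 0.04]]
    - [[0, 0, 0], [0, 0, 0.04]]

```text
time_s: 14.5
eef_pos: [549.7, 126.0, 192.7]
ee_rot: [0.0, 0.857, 0.515, 0.001]
force: [1.5, 0.3, 1.7]
grip_width: 0.139
```

Run:
```python
from h import *
st()
```

```text
t 14.5 tcp [549.724  125.9573 192.6695] yaw 62.06 z [ 0.0018  0.0001 -1.    ] q6 -1.066 F [1.5251 0.2746 1.6699] M [-0.1031 -0.2557  0.0439] w 0.1392
```

play_rows:
  steps:
    - [[0, 0, 0.0001], [0, 0, 0.04]]
    - [[0, 0, 0], [0, 0, 0.04]]
    - [[0, 0, 0], [0, 0, 0.04]]
    - [[0, 0, 0], [0, 0, 0.04]]
    - [[0, 0, 0], [0, 0, 0.04]]
    - [[0, 0, 0], [0, 0, 0.04]]

```text
time_s: 15.1
eef_pos: [549.1, 126.0, 191.3]
ee_rot: [-0.0, 0.902, 0.432, -0.0]
force: [1.3, -0.1, -5.0]
grip_width: 0.137
```

Run:
```python
from h import *
st()
```

```text
t 15.1 tcp [549.1154 125.9908 191.2968] yaw 51.25 z [-0.0008  0.0003 -1.    ] q6 -0.877 F [ 1.2791 -0.0805 -5.0425] M [-0.0055 -0.3455  0.0154] w 0.137
```

play_rows:
  steps:
    - [[0, 0, 0.0014], [0, 0, 0]]
    - [[0, 0, 0.0014], [0, 0, 0]]
    - [[0, 0, 0.0014], [0, 0, 0]]

```text
time_s: 15.4
eef_pos: [549.1, 125.9, 188.5]
ee_rot: [-0.0, 0.901, 0.433, -0.0]
force: [1.0, -0.4, -4.2]
grip_width: 0.138
```

Run:
```python
from h import *
st()
```

```text
t 15.4 tcp [549.0993 125.8943 188.5114] yaw 51.36 z [-0.0006 -0.     -1.    ] q6 -0.879 F [ 0.9843 -0.431  -4.1772] M [-0.1252 -0.1598 -0.0299] w 0.138
```

Sliding over freely; continue down.

play_rows:
  steps:
    - [[0, 0, 0.0014], [0, 0, 0]]
    - [[0, 0, 0.0014], [0, 0, 0]]
    - [[0, 0, 0.0014], [0, 0, 0]]
    - [[0, 0, 0.0014], [0, 0, 0]]
    - [[0, 0, 0], [0, 0, 0]]

```text
time_s: 15.9
eef_pos: [549.2, 125.9, 184.5]
ee_rot: [-0.0, 0.901, 0.433, -0.0]
force: [1.3, -0.4, -5.7]
grip_width: 0.139
```

Run:
```python
from h import *
st()
```

```text
t 15.9 tcp [549.1913 125.9141 184.5372] yaw 51.32 z [-0.0003  0.0001 -1.    ] q6 -0.878 F [ 1.2718 -0.3521 -5.7112] M [-0.1381 -0.2345  0.0204] w 0.139
```

play_rows:
  steps:
    - [[0, 0, 0.0014], [0, 0, 0]]
    - [[0, 0, 0.0014], [0, 0, 0]]
    - [[0, 0, 0.0014], [0, 0, 0]]
    - [[0, 0, 0], [0, 0, 0]]

```text
time_s: 16.3
eef_pos: [549.2, 125.9, 181.4]
ee_rot: [-0.0, 0.901, 0.433, -0.0]
force: [0.4, -0.4, -5.5]
grip_width: 0.136
```

Run:
```python
from h import *
st()
```

```text
t 16.3 tcp [549.213  125.895  181.3533] yaw 51.32 z [-0.0003  0.0001 -1.    ] q6 -0.878 F [ 0.4092 -0.3957 -5.4956] M [-0.1317 -0.1857  0.0144] w 0.1362
```

play_rows:
  steps:
    - [[0, 0, 0.001], [0, 0, 0]]
    - [[0, 0, 0.0007], [0, 0, 0]]
    - [[0, 0, 0], [0, 0, 0]]

```text
time_s: 16.6
eef_pos: [549.6, 125.9, 181.0]
ee_rot: [0.0, 0.901, 0.433, 0.001]
force: [0.3, -0.9, 1.4]
grip_width: 0.138
```

Run:
```python
from h import *
st()
```

```text
t 16.6 tcp [549.5769 125.8832 181.0081] yaw 51.32 z [ 0.0014 -0.     -1.    ] q6 -0.878 F [ 0.3033 -0.8651  1.436 ] M [-0.2563 -0.0123  0.0019] w 0.1375
```

play_rows:
  steps:
    - [[0, 0, -0.0009], [0, 0, 0.03]]
    - [[0, 0, 0], [0, 0, 0.05]]
    - [[0, 0, 0], [0, 0, 0.05]]
    - [[0, 0, 0], [0, 0, 0.05]]
    - [[0, 0, 0], [0, 0, 0.05]]
    - [[0, 0, 0], [0, 0, 0.05]]
    - [[0, 0, 0], [0, 0, 0.05]]
    - [[0, 0, 0], [0, 0, 0.05]]

```text
time_s: 17.4
eef_pos: [549.5, 126.0, 181.1]
ee_rot: [0.0, 0.956, 0.293, 0.0]
force: [2.3, -0.4, -1.1]
grip_width: 0.135
```

Run:
```python
from h import *
st()
```

```text
t 17.4 tcp [549.5472 125.9659 181.0907] yaw 34.09 z [ 0.001   0.0001 -1.    ] q6 -0.578 F [ 2.3091 -0.4113 -1.1142] M [-0.0146 -0.3973  0.1716] w 0.135
```

play_rows:
  steps:
    - [[0, 0, 0], [0, 0, 0.05]]
    - [[0, 0, 0], [0, 0, 0.05]]
    - [[0, 0, 0], [0, 0, 0.05]]
    - [[0, 0, 0], [0, 0, 0.05]]

```text
time_s: 17.8
eef_pos: [549.6, 126.0, 181.1]
ee_rot: [0.0, 0.976, 0.217, 0.001]
force: [2.2, -0.7, -0.9]
grip_width: 0.134
```

Run:
```python
from h import *
st()
```

```text
t 17.8 tcp [549.5898 125.9901 181.102 ] yaw 25.09 z [ 0.0011  0.0002 -1.    ] q6 -0.42 F [ 2.192  -0.6816 -0.9352] M [ 0.0164 -0.4808  0.2338] w 0.134
```

play_rows:
  steps:
    - [[0, 0, 0], [0, 0, 0.05]]
    - [[0, 0, 0], [0, 0, 0.05]]
    - [[0, 0, 0], [0, 0, 0.05]]

```text
time_s: 18.1
eef_pos: [549.6, 126.0, 181.1]
ee_rot: [-0.0, 0.987, 0.159, 0.001]
force: [1.3, 0.1, -1.7]
grip_width: 0.134
```

Run:
```python
from h import *
st()
```

```text
t 18.1 tcp [549.607  126.0007 181.0868] yaw 18.34 z [ 0.0012  0.0002 -1.    ] q6 -0.303 F [ 1.2765  0.1359 -1.6581] M [ 0.0115 -0.5229  0.1745] w 0.1342
```

play_rows:
  steps:
    - [[0, 0, 0], [0, 0, 0.05]]
    - [[0, 0, 0], [0, 0, 0.05]]
    - [[0, 0, 0], [0, 0, 0.05]]

```text
time_s: 18.4
eef_pos: [549.6, 126.0, 181.1]
ee_rot: [-0.0, 0.995, 0.101, 0.001]
force: [2.0, -0.2, -1.3]
grip_width: 0.135
```

Run:
```python
from h import *
st()
```

```text
t 18.4 tcp [549.6377 126.0089 181.1172] yaw 11.59 z [ 0.0013  0.0002 -1.    ] q6 -0.185 F [ 1.9622 -0.1625 -1.2991] M [-0.0292 -0.5432  0.2255] w 0.1349
```

play_rows:
  steps:
    - [[0, 0, 0], [0, 0, 0.05]]
    - [[0, 0, 0], [0, 0, 0.05]]
    - [[0, 0, 0], [0, 0, 0.05]]

```text
time_s: 18.7
eef_pos: [549.6, 126.0, 181.1]
ee_rot: [-0.0, 0.999, 0.043, 0.001]
force: [2.5, -0.8, -1.2]
grip_width: 0.139
```

Run:
```python
from h import *
st()
```

```text
t 18.7 tcp [549.6344 126.0365 181.0934] yaw 4.87 z [ 0.0013  0.0001 -1.    ] q6 -0.067 F [ 2.5424 -0.8197 -1.1986] M [ 0.0094 -0.4651  0.4308] w 0.1389
```

play_rows:
  steps:
    - [[0, 0, 0], [0, 0, 0.05]]
    - [[0, 0, 0], [0, 0, 0.05]]
    - [[0, 0, 0], [0, 0, 0]]

```text
time_s: 19.0
eef_pos: [549.6, 126.0, 181.1]
ee_rot: [-0.0, 1.0, 0.004, 0.001]
force: [2.2, 0.5, -2.0]
grip_width: 0.132
```

Run:
```python
from h import *
st()
```

```text
t 19.0 tcp [549.6257 126.0262 181.1073] yaw 0.45 z [ 0.0013  0.0001 -1.    ] q6 0.01 F [ 2.1873  0.5125 -1.9502] M [ 0.0132 -0.6916  0.5299] w 0.1317
```

play_rows:
  steps:
    - [[0, 0, 0], [0, 0, 0.05]]
    - [[0, 0, 0], [0, 0, 0.05]]
    - [[0, 0, 0], [0, 0, 0.03]]
    - [[0, 0, 0], [0, 0, 0]]
    - [[0, 0, 0], [0, 0, 0]]

```text
time_s: 19.5
eef_pos: [549.5, 125.9, 181.1]
ee_rot: [-0.0, 0.999, -0.046, 0.0]
force: [2.4, 0.3, -0.6]
grip_width: 0.137
```

Run:
```python
from h import *
for i in range(1): st()
```

```text
t 19.5 tcp [549.4731 125.9447 181.1051] yaw -5.31 z [ 0.0008  0.     -1.    ] q6 0.11 F [ 2.4108  0.2672 -0.6148] M [ 0.0315 -0.8109  0.6201] w 0.1371
```

play_rows:
  steps:
    - [[0, 0, 0], [0, 0, -0.06]]
    - [[0, 0, 0], [0, 0, -0.06]]
    - [[0, 0, 0], [0, 0, -0.06]]
    - [[0, 0, 0], [0, 0, -0.04]]
    - [[0, 0, 0], [0, 0, 0]]

```text
time_s: 20.0
eef_pos: [549.4, 125.9, 181.1]
ee_rot: [-0.0, 0.999, 0.04, 0.0]
force: [3.0, 0.6, -1.2]
grip_width: 0.134
```

Run:
```python
from h import *
st()
```

```text
t 20.0 tcp [549.3895 125.908  181.106 ] yaw 4.57 z [ 0.0005  0.0001 -1.    ] q6 -0.062 F [ 2.9908  0.6487 -1.2027] M [-0.005  -0.7013  0.3795] w 0.134
```

play_rows:
  steps:
    - [[0, 0, 0], [0, 0, -0.04]]
    - [[0, 0, 0], [0, 0, 0]]

```text
time_s: 20.2
eef_pos: [549.3, 125.9, 181.1]
ee_rot: [-0.0, 0.998, 0.055, 0.0]
force: [2.6, -0.4, -0.8]
grip_width: 0.139
```

Run:
```python
from h import *
st()
```

```text
t 20.2 tcp [549.3415 125.9053 181.0891] yaw 6.31 z [ 0.0003  0.0001 -1.    ] q6 -0.093 F [ 2.6147 -0.4192 -0.8008] M [ 0.0457 -0.6814  0.442 ] w 0.1391
```

play_rows:
  steps:
    - [[0, 0, 0], [0, 0, -0.04]]
    - [[0, 0, 0], [0, 0, 0]]

```text
time_s: 20.4
eef_pos: [549.3, 125.9, 181.1]
ee_rot: [-0.0, 0.998, 0.07, 0.0]
force: [2.0, -0.1, 0.2]
grip_width: 0.135
```

Run:
```python
from h import *
st()
```

```text
t 20.4 tcp [549.3338 125.916  181.091 ] yaw 8.08 z [ 0.0003  0.     -1.    ] q6 -0.124 F [ 1.9861 -0.1194  0.233 ] M [-0.0307 -0.6844  0.4181] w 0.1352
```

play_rows:
  steps:
    - [[0, 0, 0], [0, 0, -0.04]]
    - [[0, 0, 0], [0, 0, 0]]

```text
time_s: 20.6
eef_pos: [549.3, 125.9, 181.1]
ee_rot: [-0.0, 0.996, 0.086, 0.0]
force: [2.9, -0.2, 0.1]
grip_width: 0.137
```

Run:
```python
from h import *
st()
```

```text
t 20.6 tcp [549.3271 125.8682 181.0967] yaw 9.83 z [ 0.0002  0.0001 -1.    ] q6 -0.154 F [ 2.9434 -0.1779  0.138 ] M [ 0.0153 -0.6337  0.2029] w 0.1369
```

Dropping now (0.20). One more small step.

play_rows:
  steps:
    - [[0, 0, 0], [0, 0, -0.04]]
    - [[0, 0, 0], [0, 0, 0]]

```text
time_s: 20.8
eef_pos: [549.3, 125.9, 181.1]
ee_rot: [-0.0, 0.995, 0.101, 0.0]
force: [2.2, -0.7, 0.1]
grip_width: 0.138
```

Run:
```python
from h import *
st()
```

```text
t 20.8 tcp [549.2854 125.865  181.1054] yaw 11.62 z [ 0.0002  0.0001 -1.    ] q6 -0.186 F [ 2.2241 -0.6623  0.1301] M [ 0.0177 -0.583   0.0232] w 0.1378
```

play_rows:
  steps:
    - [[0, 0, -0.002], [0, 0, -0.02]]
    - [[0, 0, -0.004], [0, 0, 0]]
    - [[0, 0, -0.004], [0, 0, 0]]
    - [[0, 0, -0.004], [0, 0, 0]]
    - [[0, 0, -0.004], [0, 0, 0]]
    - [[0, 0, -0.004], [0, 0, 0]]
    - [[0, 0, -0.004], [0, 0, 0]]
    - [[0, 0, -0.004], [0, 0, 0]]
    - [[0, 0, 0], [0, 0, 0]]

```text
time_s: 21.7
eef_pos: [549.3, 125.9, 204.0]
ee_rot: [0.0, 0.994, 0.11, 0.0]
force: [0.3, -0.0, -5.3]
grip_width: 0.138
```

Run:
```python
from h import *
st()
```

```text
t 21.7 tcp [549.3365 125.9272 203.991 ] yaw 12.62 z [ 0.0006  0.     -1.    ] q6 -0.203 F [ 0.2554 -0.0117 -5.3476] M [ 0.0127 -0.0081  0.0079] w 0.1377
```

play_rows:
  steps:
    - [[0, 0, -0.014], [0, 0, 0]]
    - [[0, 0, -0.014], [0, 0, 0]]
    - [[0, 0, -0.014], [0, 0, 0]]
    - [[0, 0, -0.014], [0, 0, 0]]
    - [[0, 0, -0.014], [0, 0, 0]]
    - [[0, 0, -0.014], [0, 0, 0]]
    - [[0, 0, -0.014], [0, 0, 0]]
    - [[0, 0, -0.014], [0, 0, 0]]
    - [[0, 0, 0], [0, 0, 0]]

```text
time_s: 22.6
eef_pos: [549.7, 125.9, 289.2]
ee_rot: [0.0, 0.994, 0.11, 0.001]
force: [0.5, -0.1, -5.8]
grip_width: 0.137
```

Run:
```python
from h import *
from rig import cams
for n in ('side','top'):
    im=cams.capture(n)[:,:,::-1]; cv2.imwrite(f'pics/{n}7.png',im); globals()[n]=im
    for t in ("stand_floor","bore_mouth"):
        r=[(r['p'],r['pixel']) for r in cams.tip_of(n,t)][:2]
        print(n,t,r,[atz(cams.camera_info(n),p,15) for _,p in r])
cv2.imwrite('pics/z7.png',np.hstack([cv2.resize(side[190:290,225:310],None,fx=4.5,fy=4.5,interpolation=2),cv2.resize(top[170:270,246:334],None,fx=4.5,fy=4.5,interpolation=2)]))
from scipy.ndimage import map_coordinates
th=np.linspace(0,2*np.pi,72,endpoint=False)
for cam,im in (('side',side),('top',top)):
    ci=cams.camera_info(cam); g=cv2.GaussianBlur(np.ascontiguousarray(im),(0,0),0.7).astype(float).sum(2)
    best=[]
    for x in np.arange(552,582,.5):
        for y in np.arange(-356,-324,.5):
            v=[]
            for rr in (21,27):
                u=proj(ci,np.c_[x+rr*np.cos(th),y+rr*np.sin(th),np.full(72,60.)]); v.append(map_coordinates(g,[u[:,1],u[:,0]],order=1))
            best.append((np.clip(v[1]-v[0],-100,100).mean(),x,y))
    print(cam,max(best))
st([566,-341,288])
```

```text
side stand_floor [] []
side bore_mouth [(0.91, [195.0, 153.8]), (0.46, [191.0, 144.3])] [array([608.51056177, 219.7856891 ,  15.        ]), array([625.90698601, 281.88506778,  15.        ])]
top stand_floor [(0.8, [300.2, 213.9])] [array([ 560.65432445, -339.21655712,   15.        ])]
top bore_mouth [(0.93, [138.7, 215.1])] [array([551.03942661, 143.10685038,  15.        ])]
side (np.float64(90.15735537568911), np.float64(563.0), np.float64(-339.5))
top (np.float64(65.50082857992697), np.float64(565.5), np.float64(-338.0))
t 22.9 tcp [549.1021 125.8686 286.9245] yaw 12.62 z [-0.0011 -0.     -1.    ] q6 -0.203 F [-0.577   0.3334 -5.9061] M [0.0542 0.0196 0.0336] w 0.1356
tool shift units [-0.114   0.6124 -0.0014]
```

View pics/z7.png

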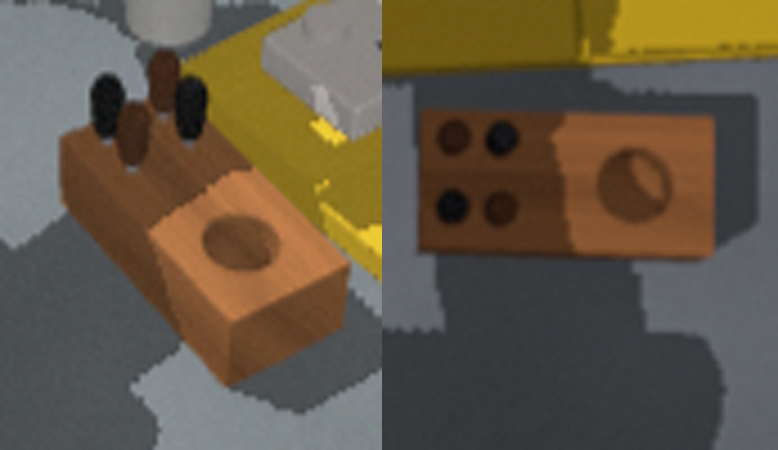

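play_rows:
  steps:
    - [[-0.0034, 0.017, 0], [0, 0, 0]]
    - [[-0.009, 0.048, 0], [0, 0, 0]]
    - [[-0.009, 0.048, 0], [0, 0, 0]]
    - [[-0.009, 0.048, 0], [0, 0, 0]]
    - [[-0.009, 0.048, 0], [0, 0, 0]]
    - [[-0.009, 0.048, 0], [0, 0, 0]]
    - [[-0.009, 0.048, 0], [0, 0, 0]]
    - [[-0.009, 0.048, 0], [0, 0, 0]]
    - [[-0.009, 0.048, 0], [0, 0, 0]]
    - [[-0.009, 0.048, 0], [0, 0, 0]]
    - [[-0.009, 0.048, 0], [0, 0, 0]]
    - [[-0.009, 0.048, 0], [0, 0, 0]]
    - [[-0.009, 0.048, 0], [0, 0, 0]]
    - [[-0.0034, 0.017, 0], [0, 0, 0]]
    - [[0, 0, 0], [0, 0, 0]]
    - [[0, 0, 0], [0, 0, 0]]
    - [[0, 0, 0], [0, 0, 0]]

```text
time_s: 24.6
eef_pos: [565.4, -338.3, 287.8]
ee_rot: [-0.0, 0.994, 0.111, 0.0]
force: [-0.5, -0.1, -5.0]
grip_width: 0.137
```

Run:
```python
from h import *
st([564.8,-339.5,288])
```

```text
t 24.6 tcp [ 565.36  -338.282  287.797] yaw 12.69 z [ 0.0002  0.0001 -1.    ] q6 -0.938 F [-0.453  -0.0814 -4.9703] M [ 0.0327 -0.0205 -0.0303] w 0.137
tool shift units [-0.0011  0.0014 -0.0003]
```

play_rows:
  steps:
    - [[-0.001, 0.0014, 0.01], [0, 0, 0]]
    - [[0, 0, 0.015], [0, 0, 0]]
    - [[0, 0, 0.015], [0, 0, 0]]
    - [[0, 0, 0.015], [0, 0, 0]]
    - [[0, 0, 0.015], [0, 0, 0]]
    - [[0, 0, 0.015], [0, 0, 0]]
    - [[0, 0, 0.01], [0, 0, 0]]
    - [[0, 0, 0], [0, 0, 0]]
    - [[0, 0, 0], [0, 0, 0]]
    - [[0, 0, 0], [0, 0, 0]]

```text
time_s: 25.6
eef_pos: [564.9, -340.7, 216.9]
ee_rot: [0.0, 0.994, 0.11, 0.0]
force: [-0.2, 0.1, -4.3]
grip_width: 0.134
```

Run:
```python
from h import *
from rig import cams
st([564.8,-339.5,200])
for n in ('side','top'):
    im=cams.capture(n)[:,:,::-1]; cv2.imwrite(f'pics/{n}8.png',im); globals()[n]=im
    for t in ("stand_floor","socket_mouth"):
        r=[(r['p'],r['pixel']) for r in cams.tip_of(n,t)][:2]; print(n,t,r)
cv2.imwrite('pics/z8.png',np.hstack([cv2.resize(side[170:270,235:320],None,fx=5,fy=5,interpolation=2),cv2.resize(top[170:270,265:334],None,fx=5,fy=5,interpolation=2)]))
```

```text
t 25.6 tcp [ 564.9119 -340.7389  216.9418] yaw 12.62 z [ 0.001  -0.0009 -1.    ] q6 -0.94 F [-0.179   0.1327 -4.323 ] M [0.0056 0.0522 0.026 ] w 0.1336
tool shift units [ 0.0002 -0.0017  0.0226]
side stand_floor [(0.62, [276.5, 253.8]), (0.59, [288.1, 337.4])]
side socket_mouth [(0.58, [279.2, 242.0])]
top stand_floor [(0.73, [300.8, 213.0]), (0.55, [264.1, 155.8])]
top socket_mouth [(0.73, [112.5, 218.9]), (0.48, [301.2, 208.2])]
```

View pics/z8.png

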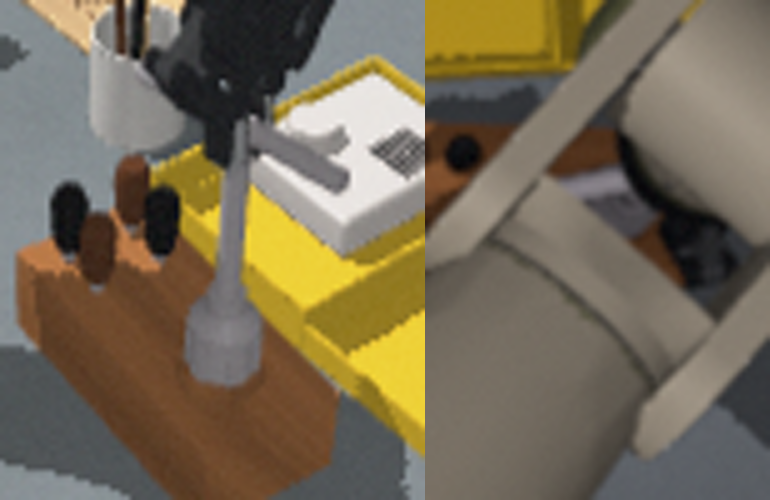

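play_rows:
  steps:
    - [[0, -0.0015, 0.0034], [0, 0, 0]]
    - [[0, 0, 0.0034], [0, 0, 0]]
    - [[0, 0, 0.0034], [0, 0, 0]]
    - [[0, 0, 0.0034], [0, 0, 0]]
    - [[0, 0, 0.0034], [0, 0, 0]]
    - [[0, 0, 0], [0, 0, 0]]

```text
time_s: 26.5
eef_pos: [564.3, -339.4, 202.9]
ee_rot: [-0.0, 0.994, 0.11, -0.0]
force: [-0.4, 0.1, -4.6]
grip_width: 0.138
```

Run:
```python
from h import *
st([564.8,-339.5,165])
```

```text
t 26.5 tcp [ 564.3255 -339.3853  202.944 ] yaw 12.62 z [-0.0006  0.0006 -1.    ] q6 -0.939 F [-0.3925  0.1112 -4.6076] M [-0.0238  0.055   0.0348] w 0.1381
tool shift units [0.0006 0.0003 0.0506]
```

In the hole, free. Lower to ~4 mm off the floor, then feel.

play_rows:
  steps:
    - [[0, 0, 0.008], [0, 0, 0]]
    - [[0, 0, 0.008], [0, 0, 0]]
    - [[0, 0, 0.008], [0, 0, 0]]
    - [[0, 0, 0.008], [0, 0, 0]]
    - [[0, 0, 0.008], [0, 0, 0]]
    - [[0, 0, 0.006], [0, 0, 0]]
    - [[0, 0, 0], [0, 0, 0]]
    - [[0, 0, 0], [0, 0, 0]]

```text
time_s: 27.3
eef_pos: [564.5, -339.5, 169.1]
ee_rot: [0.0, 0.994, 0.11, 0.0]
force: [-0.4, -0.7, -4.7]
grip_width: 0.132
```

Run:
```python
from h import *
st([564.8,-339.5,163])
```

```text
t 27.3 tcp [ 564.5258 -339.5177  169.0719] yaw 12.62 z [ 0.0001 -0.0001 -1.    ] q6 -0.939 F [-0.3742 -0.6623 -4.7382] M [ 0.0223 -0.0022 -0.0195] w 0.1317
tool shift units [0.0004 0.0001 0.0081]
```

play_rows:
  steps:
    - [[0, 0, 0.003], [0, 0, 0]]
    - [[0, 0, 0.003], [0, 0, 0]]
    - [[0, 0, 0.0013], [0, 0, 0]]
    - [[0, 0, 0], [0, 0, 0]]
    - [[0, 0, 0], [0, 0, 0]]

```text
time_s: 27.8
eef_pos: [564.5, -339.5, 163.5]
ee_rot: [0.0, 0.994, 0.11, 0.0]
force: [-0.2, 0.7, -5.9]
grip_width: 0.134
```

Run:
```python
from h import *
st([564.8,-339.5,163])
```

```text
t 27.8 tcp [ 564.5019 -339.4834  163.5494] yaw 12.62 z [ 0.0001 -0.0001 -1.    ] q6 -0.939 F [-0.216   0.7013 -5.9332] M [ 0.0027  0.009  -0.0067] w 0.1337
tool shift units [0.0004 0.0001 0.0007]
```

play_rows:
  steps:
    - [[0, 0, 0.001], [0, 0, 0]]
    - [[0, 0, 0.0005], [0, 0, 0]]
    - [[0, 0, 0], [0, 0, 0]]

```text
time_s: 28.1
eef_pos: [564.6, -339.6, 163.1]
ee_rot: [0.0, 0.994, 0.11, 0.0]
force: [-0.2, -0.8, 1.3]
grip_width: 0.136
```

Run:
```python
from h import *
st([564.8,-339.5,163])
```

```text
t 28.1 tcp [ 564.63   -339.6308  163.1068] yaw 12.62 z [ 0.0008 -0.0009 -1.    ] q6 -0.939 F [-0.2038 -0.774   1.2994] M [0.0489 0.187  0.0226] w 0.136
tool shift units [ 0.0003 -0.0001  0.0001]
```

play_rows:
  steps:
    - [[0, 0, 0], [0, 0, 0]]
    - [[0, 0, 0], [0, 0, 0]]
    - [[0, 0, 0], [0, 0, 0]]
    - [[0, 0, 0], [0, 0, 0]]
    - [[0, 0, 0], [0, 0, 0]]
    - [[0, 0, 0], [0, 0, 0]]
  grip: 0

```text
time_s: 28.7
eef_pos: [564.5, -339.5, 162.4]
ee_rot: [0.0, 0.994, 0.11, 0.0]
force: [-0.6, 0.5, -0.0]
grip_width: 1.002
```

Run:
```python
from h import *
st()
```

```text
t 28.7 tcp [ 564.4939 -339.4754  162.4072] yaw 12.62 z [ 0.0001 -0.     -1.    ] q6 -0.939 F [-0.6422  0.4649 -0.049 ] M [-0.0435 -0.0313 -0.0197] w 1.0018
```

Rise straight up, 110 mm.

play_rows:
  steps:
    - [[0, 0, -0.005], [0, 0, 0]]
    - [[0, 0, -0.01], [0, 0, 0]]
    - [[0, 0, -0.02], [0, 0, 0]]
    - [[0, 0, -0.03], [0, 0, 0]]
    - [[0, 0, -0.03], [0, 0, 0]]
    - [[0, 0, -0.03], [0, 0, 0]]
    - [[0, 0, -0.03], [0, 0, 0]]
    - [[0, 0, 0], [0, 0, 0]]
    - [[0, 0, 0], [0, 0, 0]]

```text
time_s: 29.6
eef_pos: [564.5, -339.4, 278.5]
ee_rot: [0.0, 0.994, 0.11, 0.0]
force: [0.8, 0.4, -0.3]
grip_width: 0.998
```

Run:
```python
from h import *
from rig import cams
st()
for n in ('side','top'):
    im=cams.capture(n)[:,:,::-1]; cv2.imwrite(f'pics/{n}9.png',im); globals()[n]=im
cv2.imwrite('pics/z9.png',np.hstack([cv2.resize(side[170:270,235:320],None,fx=4,fy=4,interpolation=2),cv2.resize(top[150:250,255:334],None,fx=4,fy=4,interpolation=2)]))
```

```text
t 29.6 tcp [ 564.4515 -339.3948  278.5482] yaw 12.62 z [ 0.0002 -0.0002 -1.    ] q6 -0.939 F [ 0.7546  0.3612 -0.2813] M [-0.0076  0.0165 -0.0412] w 0.9977
```

View pics/z9.png

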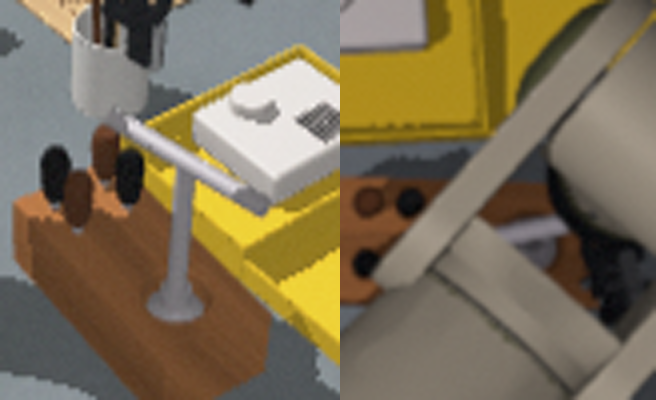

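View pics/side9.png

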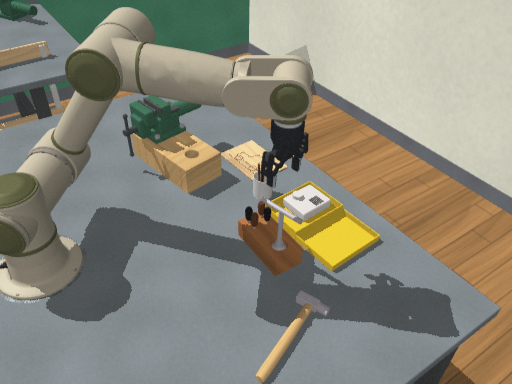

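Run:
```python
from rig import ctrl
print(ctrl.finish_job())
```

```text
the job is handed in; nothing more can be done
None
```

The nut is tightened, the wrench is back upright in its hole in the stand, and I handed the job in at about 30 s of the 61 s. No verdict is reported on hand-in.

- **Finding the nut:** With a light push of mostly 7–8 N, about 10.6 N at the most, I turned the wrench clockwise about 30°. It then slipped on, going 12 mm further down and touching bottom at the height I expected for the washer.
- **Tightening:** The nut turned against about 0.2 N m and then pulled up. I stopped at about 0.62 N m, which I estimate is about 0.22 rad of stud wind-up. I then turned back until the torque read about 0 and lifted off.
- **Putting the wrench back:** The socket touched the hole's floor at the same height as at the start. The last picture shows the wrench upright in its hole, the gripper clear above it, and no visible movement of the other things on the bench.
- **Not directly checked:**
  - The nut and stud values come from noisy torque readings (about ±0.05 N m) and the wrist angle, since the joints themselves can't be read.
  - During unloading the torque stayed near 0.4 N m for a few degrees before dropping. That fits the stud's 0.4 N m threshold.
  - The two cameras disagreed on the hole centre by about 3 mm, so I aimed between them. The wrench went in without touching the sides.

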